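# Post a steel block through the feed chute flap

### The job

Post the steel block through the feed chute: with the fingertips push it along the deck from behind, under the orange hanging flap, until it tips over the edge and slides down the white ramp on the other side, then draw the fingers back out so that the flap swings fully shut behind it, without forcing the flap. Only push the block; never pinch it up or lift it off the deck, and leave the vial, the suction cup and the nozzle beside the chute standing where they are.

Things in the scene. Friction and masses are not known exactly. Their poses are not given: they have to be found in the camera images.
- chute: Grey sheet-steel feed chute, open on top, fixed, on a 227 x 110 mm base plate. Origin: on the worktop, under the closed flap, on the centre line; x = feed direction (through the flap), y across, z up. Level steel deck, top 70 mm above the worktop, from its open front end at x = -130 mm to its edge at x = -3.5 mm, 104 mm wide between rails 10 mm higher than the deck
- sill (a point): middle of the deck's far edge, at deck height, 3.5 mm before the shut flap's centre plane. Here the block tips onto a white slippery ramp that falls away at 32 degrees, on which it slides down by itself to the end wall (x = 94 mm in the chute's frame)
- pivot (a point): middle of the flap's hinge line, 50 mm above the deck, x = 0 of the chute (nothing is there: the flap hangs from two stub pivots on side cheeks). Cheeks: x = -22 to 22 mm, inner faces 104 mm apart, tops 56 mm above the deck, the highest part of the chute; the walls beyond are 17 mm above the deck. Fingers pointing down can pass between the cheeks
- flap (a joint): Orange swing flap, rad: 0 hangs shut, grows as pushed in the feed direction (only that way) to 1.45; 60 g, falls shut. Plate 100 mm wide, 3 thick, shut from 2 mm below to 16 mm above deck level, on two thin side arms 92 mm apart, open between them above (take a wide gripper through with its broad side along the feed). Upright fingers can go in until their front is about 30 mm past the shut plate; farther in they jam and force it (limit 20 N)
- steel_block: Plain bright steel setting block, 22 x 45 x 14 mm, about 0.11 kg, lying flat on the deck before the flap, its length roughly along the feed direction. Origin at the centre of its underside; y axis along its 45 mm length, x across (22 mm), z up
- blue_cup: blue bellows suction cup with a fitting, 25 mm across, 30 mm high, standing on the worktop beside the chute; origin centre of its underside; not to be disturbed
- black_cap_vial: white vial with a black cap, 21 mm across, 46 mm high, standing on the worktop beside the chute; origin centre of its underside; not to be disturbed
- brass_nozzle: brass nozzle, 19 mm across, 60 mm high, standing on the worktop beside the chute; origin centre of its underside; not to be disturbed
Not all that is in view belongs to the job. Leave any red look-alike of the steel_block alone.

How it is judged:
On the way, in this order (a step that is already met when the one before it is completed fails the run):
1. the block's front end has pushed under the flap and opened it (value of joint flap above 0.35 rad and x of steel_block in the frame of chute between -0.03 and 0.025 m), for 0.05 s.
2. the block has gone over the edge and down the ramp (x of steel_block in the frame of chute between 0.03 and 0.092 m and y of steel_block in the frame of chute between -0.052 and 0.052 m and z of steel_block in the frame of chute between 0.006 and 0.058 m), for 0.1 s.
At the end, for the whole second after the job is handed in: The block lies at rest on the ramp inside the chute, its centre 30 to 92 mm past the flap and below deck level, and the flap hangs shut (within 0.06 rad) (all of step 2 and value of joint flap below 0.06 rad and linear speed of steel_block below 0.02 m/s); the robot touches nothing.
It fails at once if the block is lifted more than 15 mm off the deck (z of steel_block in the frame of chute above 0.085 m).
It fails at once if the flap is forced: the robot presses on it with over 20 N (contact force between any of the fingers, the arm and flap above 20 N).
It fails at once if the block leaves the chute sideways or by the front (y of steel_block in the frame of chute above 0.06 m or y of steel_block in the frame of chute below -0.06 m or x of steel_block in the frame of chute below -0.15 m).
It fails at once if the suction cup, the vial or the nozzle is knocked over or shifted more than 15 mm (distance of any of blue_cup, black_cap_vial, brass_nozzle from where it was at the start of the episode above 0.015 m or angle between any of blue_cup, black_cap_vial, brass_nozzle's own z axis and vertical above 0.35 rad).
It also fails if it takes over 38 s, if anything falls off the work surface, if the arm or the gripper's body presses on something with over 40 N, if the wrist force passes 120 N, or if a joint passes its speed limit or range.

### The arm

A 7-joint arm with a two-finger parallel gripper is mounted at the origin on a cart in front of the work surface, level with it; the furniture and walls round the work are solid. World frame = base frame: x ahead of the robot, y to its left, z up, the work surface at z = 0. Lengths are in m, angles in rad, forces in N, time in s.
With the tool pointing down it reaches from about 0.4 to 0.875 m from the base axis. Payload 19.3 kg.
Tool frame: the origin (TCP) lies on the centre line of the jaws, within the pads' length; the fingertips stand 19 mm ahead of it and the grasp point (between the pads) is the TCP (arm.nose_length is the distance from the TCP to the fingertips, in m); x points along the fingers, y is the direction in which the jaws open and shut, and the axes are right-handed (so a half turn about x gives the same grasp; the last joint's range is limited). The gripper opens to 85 mm and grips with 20 to 120 N. Pads are 22 mm wide; open, the fingers measure 114 mm over their backs; the gripper's body (76 mm by 85 mm) begins 54 mm behind the grasp point. The pads swing forward as they close: fully open they stand 13 mm farther back than shut.
Start: joints at [1.167, 0.521, -0.036, 1.599, 0.021, 1.021, -0.113], TCP at [0.205, -0.591, 0.25] pointing down, gripper open.
Joint ranges: [-2.91, 2.91], [-0.3, 2.13], [-1.5, 1.42], [0.17, 2.43], [-1.26, 4.41], [0.16, 1.93], [-2.52, 2.52]. Speed limits (rad/s): [1.89, 1.89, 2.39, 2.39, 3.01, 3.01, 3.01].

### API

Orientations are given as a rotation vector (axis times angle).
In Python, from rig import arm gives the robot as it stands.
- The arm moves only by the tool arm_command, never from a script. Its argument "moves" is a list of rows, each a list of 7 numbers: the shift along the world's x, y, z in m, then the turn, a rotation vector about the world's x, y, z in degrees, then the finger opening in m, from 0 to 0.0854. In form: [[dx, dy, dz, rx, ry, rz, grip], ...]. A call has 1 to 10 rows; each row is the pose to reach, as a shift and turn from the pose commanded when the call began; what a row does not reach only later rows make up. A row lasts 1/10 s, in which the tool goes at most 50 mm and 8.59 degrees, less where a joint would pass 70% of its speed; a pose out of reach is approached as far as the arm can. A call with a gripper value outside its range is refused whole. The fingers move at their own pace and stop on an object; the grip force is fixed at half the most. Time passes only in rows, so rows that repeat a pose let the fingers close. It gives the time, the measured TCP pose, the force and the opening at its end, in the units of the state.
- arm.get_obs(): the state, without advancing time (a new reading comes with each control period).
- arm.read_camera(name): name is "scene" or "top" or "wrist"; returns a dict with "image" (384x512x3 uint8, red, green, blue), "camera_matrix" (3x3 intrinsics, pixels), "k1" (the pictures are not rectified: a ray, as slopes to the right and down, at radius r is drawn at 1 + k1 r^2 times it, then the intrinsics apply), "extrinsics" (4x4, takes a point from world to camera coordinates). Camera axes: x right, y up, looking along -z (the intrinsics and any distortion apply to the point x, -y, -z); pixel columns grow to the right and rows downward; lengths in m; the calibration is good to about 2 mm. A picture is of the moment at which its call begins. There is no depth.
- arm.close_job(): hands the job in, once; it reports no verdict.
The state is a dict: "clock": time; "joint_positions": joint angles; "joint_velocities": joint speeds; "tau": joint torques, N m; "ee_pos": TCP position; "tcp_rot": TCP orientation; "force": force on the tool from outside, world axes, zero at the start; "torque": the same for the moment, N m; "width": finger opening in m.
Only numpy, scipy, OpenCV 4.12 (cv2) and the standard library are available. Lean on these libraries where they do the work, as an engineer would, in place of code of your own. Each camera call takes 0.05 s, during which the arm holds its last target.

## Working session

There is one attempt and no reset: what is moved stays moved. The work goes in short steps, Python scripts to look and compute and a tool call to move; the robot and the scene stay as the last step left them, time stands still between calls to the robot, and variables do not carry over. Pictures are saved under pics/ and viewed, and the job is handed in when it is done.

Besides the shell and the picture viewer there is one more tool, called as name(argument=value, ...), one argument or row to a line, values as JSON. arm_command: Moves the arm, as the interface text tells. Its arguments: {"type":"object","properties":{"moves":{"type":"array"}},"required":["moves"]}

```bash
ls; mkdir -p pics
python3 - <<'E'
from rig import arm
import cv2,pickle
o=arm.get_obs();print(o['clock'],o['ee_pos'],o['tcp_rot'],o['width'],o['force'])
d={}
for n in("scene","top","wrist"):
    c=arm.read_camera(n);d[n]=c
    cv2.imwrite(f"pics/{n}0.png",c['image'][:,:,::-1])
    print(n,c['k1'],c['camera_matrix'].tolist());print(c['extrinsics'].round(3).tolist())
pickle.dump(d,open('c0.pkl','wb'))
E
```

```text
pics
0.0 [ 0.20465791 -0.59020533  0.24974786] [ 2.04069499  0.3449751  -2.04119455] 0.08561532795555842 [ 0.61132725 -0.47162086  0.74168822]
scene -0.16562524114797922 [[450.8253855445876, 0.0, 251.0372782572066], [0.0, 450.8253855445876, 192.99696925524395], [0.0, 0.0, 1.0]]
[[0.802, -0.598, -0.009, -0.553], [0.474, 0.626, 0.619, -0.307], [-0.365, -0.5, 0.785, -0.736], [0.0, 0.0, 0.0, 1.0]]
top -0.11269165320289232 [[443.1990337417107, 0.0, 261.2870409585621], [0.0, 443.1990337417107, 193.7703629736608], [0.0, 0.0, 1.0]]
[[0.012, -1.0, -0.007, -0.076], [0.998, 0.011, 0.068, -0.651], [-0.068, -0.008, 0.998, -0.892], [0.0, 0.0, 0.0, 1.0]]
wrist -0.059740822504453304 [[292.0489529748454, 0.0, 253.2274227988377], [0.0, 292.0489529748454, 191.40432380085076], [0.0, 0.0, 1.0]]
[[0.328, -0.945, -0.002, -0.624], [0.894, 0.312, -0.322, 0.044], [0.305, 0.104, 0.947, -0.381], [0.0, 0.0, 0.0, 1.0]]
```

View pics/scene0.png

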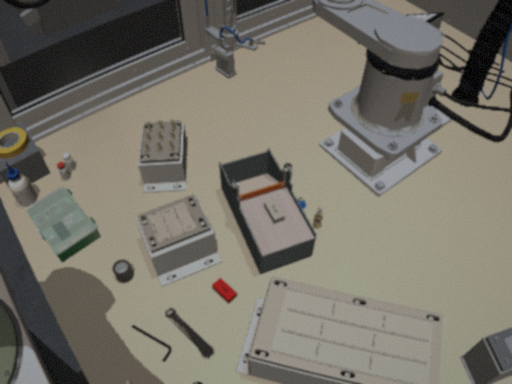

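View pics/top0.png

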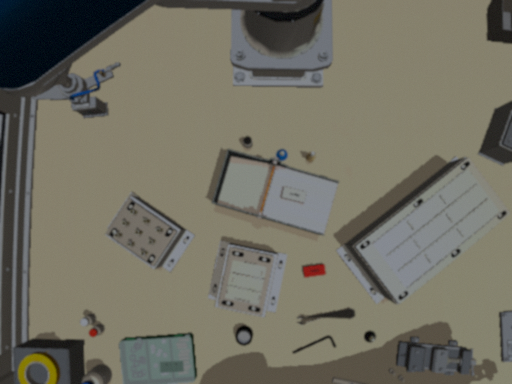

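View pics/wrist0.png

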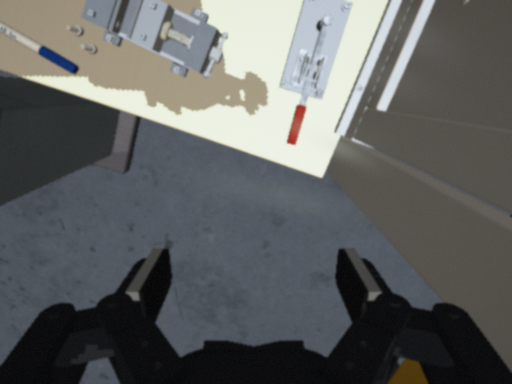

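Candidates: in the top view, the grey block inside the chute at (293,194), and the red look-alike on the worktop at (314,270). The chute is at about (275,192). I'll enlarge both.

```bash
cat > h.py <<'E'
import numpy as np,cv2,pickle
def proj(c,P):
    P=np.atleast_2d(P);E=c['extrinsics'];q=P@E[:3,:3].T+E[:3,3]
    s=np.c_[q[:,0],-q[:,1]]/(-q[:,2:3]); r2=(s**2).sum(1,keepdims=True); s=s*(1+c['k1']*r2)
    K=c['camera_matrix'];return s*[K[0,0],K[1,1]]+[K[0,2],K[1,2]]
def ray(c,uv):
    K=c['camera_matrix'];uv=np.atleast_2d(uv).astype(float)
    d=(uv-[K[0,2],K[1,2]])/[K[0,0],K[1,1]];s=d.copy()
    for _ in range(20): s=d/(1+c['k1']*(s**2).sum(1,keepdims=True))
    v=np.c_[s[:,0],-s[:,1],-np.ones(len(s))];E=c['extrinsics']
    return -E[:3,:3].T@E[:3,3], v@E[:3,:3]
def atz(c,uv,z):
    o,v=ray(c,uv);return o+v*((z-o[2])/v[:,2:3])
def crop(c,x0,y0,w,h,f,name):
    im=c['image'][y0:y0+h,x0:x0+w,::-1]
    cv2.imwrite(name,cv2.resize(im,None,fx=f,fy=f,interpolation=cv2.INTER_CUBIC))
E
python3 - <<'E'
from h import *
d=pickle.load(open('c0.pkl','rb'))
crop(d['top'],200,130,150,110,5,'pics/topc.png')
crop(d['scene'],210,140,120,135,4.4,'pics/scenec.png')
print(atz(d['top'],[[293,194],[314,270],[265,190]],0.08), ray(d['top'],[[1,1]])[0],ray(d['scene'],[[1,1]])[0])
E
```

```text
[[ 0.64855528 -0.13063865  0.08      ]
 [ 0.50301392 -0.1721366   0.08      ]
 [ 0.65569188 -0.0764782   0.08      ]] [ 0.59011678 -0.07592777  0.93388202] [ 0.32059434 -0.50681008  0.7626475 ]
```

View pics/topc.png

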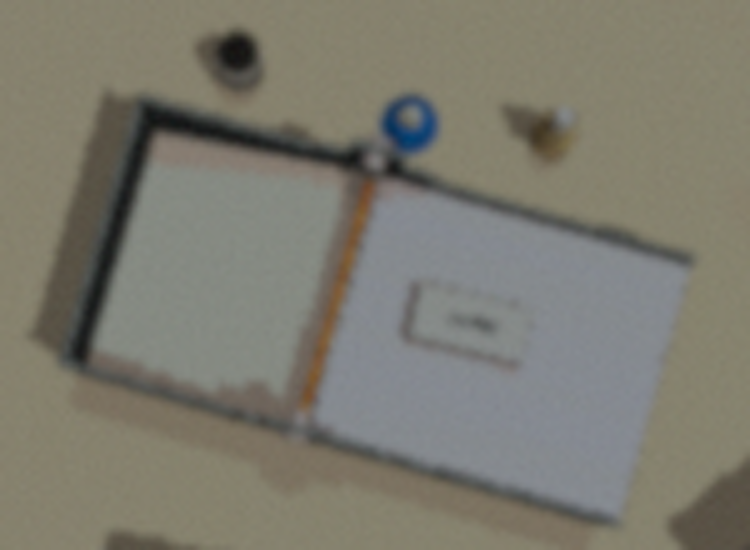

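View pics/scenec.png

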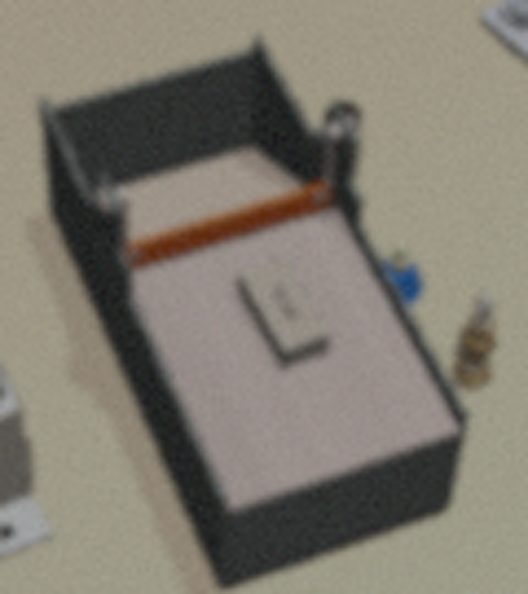

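```bash
cat > fit.py <<'E'
from h import *
from scipy.optimize import least_squares
d=pickle.load(open('c0.pkl','rb'))
T=lambda u,v:(200+(u+.5)/5-.5,130+(v+.5)/5-.5)
S=lambda u,v:(210+(u+.5)/4.4-.5,140+(v+.5)/4.4-.5)
obs=[('top',(-.130,-.0535,.08),T(690,262)),('top',(-.130,.0535,.08),T(617,522)),
('top',(0,-.05,.086),T(370,182)),('top',(0,.05,.086),T(307,408)),
('scene',(0,.05,.078),S(130,253)),('scene',(0,-.05,.078),S(328,192)),
('scene',(-.13,-.052,.07),S(460,432)),('scene',(-.13,.052,.07),S(230,510))]
def W(p,q):
    q=np.atleast_2d(q);c,s=np.cos(p[2]),np.sin(p[2])
    return np.c_[p[0]+c*q[:,0]-s*q[:,1],p[1]+s*q[:,0]+c*q[:,1],q[:,2]]
f=lambda p:np.concatenate([(proj(d[n],W(p,q))-uv).ravel() for n,q,uv in obs])
if __name__=='__main__':
    r=least_squares(f,[.65,-.08,1.4]);p=r.x
    print(p.round(4),np.degrees(p[2]));print(r.fun.reshape(-1,2).round(2))
    bt=atz(d['top'],[T(415,283),T(530,303),T(518,365),T(405,341)],.084)
    L=lambda w:np.c_[(w[:,:2]-p[:2])@np.array([[np.cos(p[2]),-np.sin(p[2])],[np.sin(p[2]),np.cos(p[2])]]),w[:,2]]
    print(bt.round(4),'\nlocal',L(bt).round(4),L(bt).mean(0).round(4))
    bs=atz(d['scene'],[S(238,275),S(285,348),S(330,335),S(278,262)],.084);print('scene local',L(bs).round(4))
    for n,uv,z in(('cup',T(410,122),.03),('vial',T(237,48),.046),('noz',T(565,115),.06)):
        w=atz(d['top'],[uv],z);print(n,w.round(3),L(w).round(3))
E
python3 fit.py
```

```text
[ 0.6586 -0.079   1.2921] 74.03081188521877
[[ 0.81 -0.71]
 [ 0.12  0.37]
 [ 0.12 -2.51]
 [-2.15  2.04]
 [-1.48  1.12]
 [ 1.41  0.45]
 [ 0.52 -0.13]
 [-0.32  0.12]]
[[ 0.6631 -0.1103  0.084 ]
 [ 0.6559 -0.1546  0.084 ]
 [ 0.632  -0.1501  0.084 ]
 [ 0.6407 -0.1066  0.084 ]] 
local [[-0.0289 -0.0129  0.084 ]
 [-0.0735 -0.0182  0.084 ]
 [-0.0757  0.006   0.084 ]
 [-0.0315  0.0096  0.084 ]] [-0.0524 -0.0039  0.084 ]
scene local [[-0.0308  0.0087  0.084 ]
 [-0.0734  0.0045  0.084 ]
 [-0.074  -0.0156  0.084 ]
 [-0.0305 -0.01    0.084 ]]
cup [[ 0.734 -0.11   0.03 ]] [[-0.009 -0.081  0.03 ]]
vial [[ 0.761 -0.039  0.046]] [[ 0.067 -0.088  0.046]]
noz [[ 0.733 -0.171  0.06 ]] [[-0.068 -0.097  0.06 ]]
```

Run:
```python
from rig import arm
from scipy.spatial.transform import Rotation as R
import numpy as np
o=arm.get_obs();M=R.from_rotvec(o['tcp_rot']).as_matrix();print(M.round(3),arm.nose_length)
print(np.degrees(np.arctan2(M[1,1],M[0,1])))
a=np.radians(74.03);f=np.array([np.cos(a),np.sin(a)]);l=np.array([-f[1],f[0]]);O=np.array([.6586,-.079])
for x,y in((-.115,-.0055),(-.095,-.0055),(0,-.0055)):
    print(x,O+f*x+l*y, O+f*x+l*y-o['ee_pos'][:2])
```

```text
[[-0.     0.328 -0.945]
 [ 0.001 -0.945 -0.328]
 [-1.    -0.001  0.   ]] 0.019
-70.87440274867778
-0.115 [ 0.63224732 -0.19107491] [0.42757386 0.39923603]
-0.095 [ 0.63775   -0.1718468] [0.43307654 0.41846415]
0 [ 0.66388773 -0.08051324] [0.45921427 0.50979771]
```

arm_command(
  moves=[
    [0.04,0.03,0.0,0,0,-5,0],
    [0.08,0.07,0.0,0,0,-10,0],
    [0.12,0.11,0.0,0,0,-15,0],
    [0.16,0.15,0,0,0,-20,0],
    [0.2,0.19,0,0,0,-25,0],
    [0.24,0.23,0,0,0,-30,0],
    [0.28,0.265,0,0,0,-35,0],
    [0.32,0.3,0,0,0,-35,0],
    [0.36,0.335,0,0,0,-35,0],
    [0.39,0.365,0,0,0,-35,0],
  ],
)

```text
clock: 1.15
ee_pos: [0.5708, -0.2476, 0.2502]
tcp_rot: [-2.073, 0.289, 2.073]
force: [0.6, -1.1, 0.8]
width: -0.0003
```

arm_command(
  moves=[
    [0.02,0.02,0,0,0,0,0],
    [0.039,0.039,-0.03,0,0,0,0],
    [0.039,0.039,-0.06,0,0,0,0],
    [0.039,0.039,-0.09,0,0,0,0],
    [0.039,0.039,-0.1,0,0,0,0],
    [0.039,0.039,-0.1,0,0,0,0],
    [0.039,0.039,-0.1,0,0,0,0],
  ],
)

```text
clock: 1.85
ee_pos: [0.609, -0.2106, 0.1515]
tcp_rot: [-2.074, 0.29, 2.072]
force: [0.1, 0.4, -0.0]
width: -0.0001
```

```bash
cat > look.py <<'E'
from rig import arm
import sys
from h import *
from scipy.spatial.transform import Rotation as R
k=sys.argv[1]
o=arm.get_obs();M=R.from_rotvec(o['tcp_rot']).as_matrix()
print(o['clock'],o['ee_pos'].round(4),'ydir',np.degrees(np.arctan2(M[1,1],M[0,1])).round(2),'down',M[:,0].round(3),o['force'].round(2))
a=np.radians(74.03);f=np.array([np.cos(a),np.sin(a)]);l=np.array([-f[1],f[0]]);q=o['ee_pos'][:2]-[.6586,-.079]
print('tcp local',f@q,l@q)
d={n:arm.read_camera(n) for n in sys.argv[2:]};pickle.dump(d,open(f'c{k}.pkl','wb'))
for n,c in d.items():
    if n=='wrist': cv2.imwrite(f'pics/wrist{k}.png',c['image'][:,:,::-1])
    elif n=='top': crop(c,200,130,150,110,5,f'pics/top{k}.png')
    else: crop(c,210,140,120,135,4.4,f'pics/scene{k}.png')
E
python3 look.py 1 scene top wrist
```

```text
1.85 [ 0.609  -0.2106  0.1515] ydir -105.9 down [ 0.001 -0.    -1.   ] [ 0.13  0.4  -0.03]
tcp local -0.1401689017269614 0.01149966199159194
```

View pics/wrist1.png

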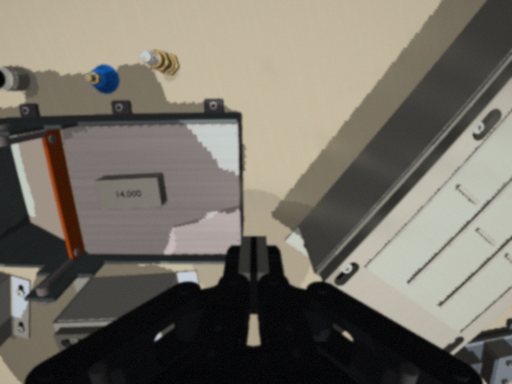

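View pics/scene1.png

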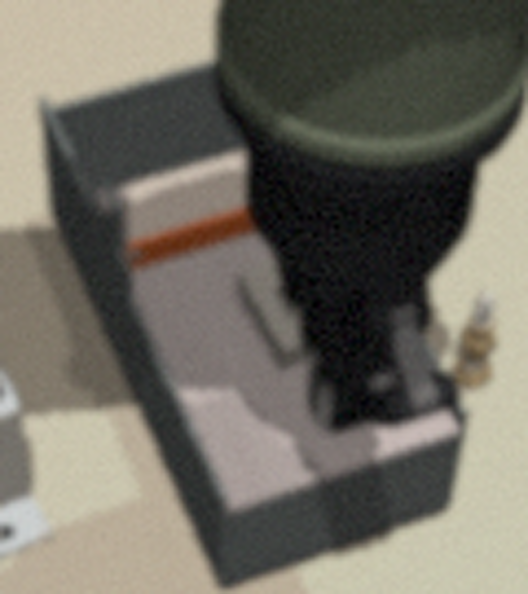

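The wrist view clearly shows the marked grey block at (130,190), the flap at (62,190) and the chute's front edge at column 241. I'll overlay my model on it as a check.

Run:
```python
from h import *
from fit import W
c=pickle.load(open('c1.pkl','rb'))['wrist']
p=[.6586,-.079,np.radians(74.03)]
im=cv2.resize(c['image'][:,:,::-1],None,fx=3,fy=3,interpolation=cv2.INTER_CUBIC)
def dr(q,col,cl=True):
    u=((proj(c,W(p,q))+.5)*3-.5).round().astype(int);cv2.polylines(im,[u.reshape(-1,1,2)],cl,col,1)
dr([(-.13,-.052,.07),(-.13,.052,.07),(-.0035,.052,.07),(-.0035,-.052,.07)],(0,255,0))
dr([(0,-.05,.068),(0,.05,.068),(0,.05,.086),(0,-.05,.086)],(255,0,0))
a=np.radians(5.7);e=np.array([np.cos(a),np.sin(a)]);g=np.array([-e[1],e[0]]);b=np.array([-.052,-.004])
for z,col in((.084,(0,0,255)),(.07,(255,0,255))):
    dr([(*(b+e*s*.0225+g*t*.011),z) for s,t in((1,1),(1,-1),(-1,-1),(-1,1))],col)
cv2.imwrite('pics/ov1.png',im[270:840,0:790])
```

```text
(no output)
```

View pics/ov1.png

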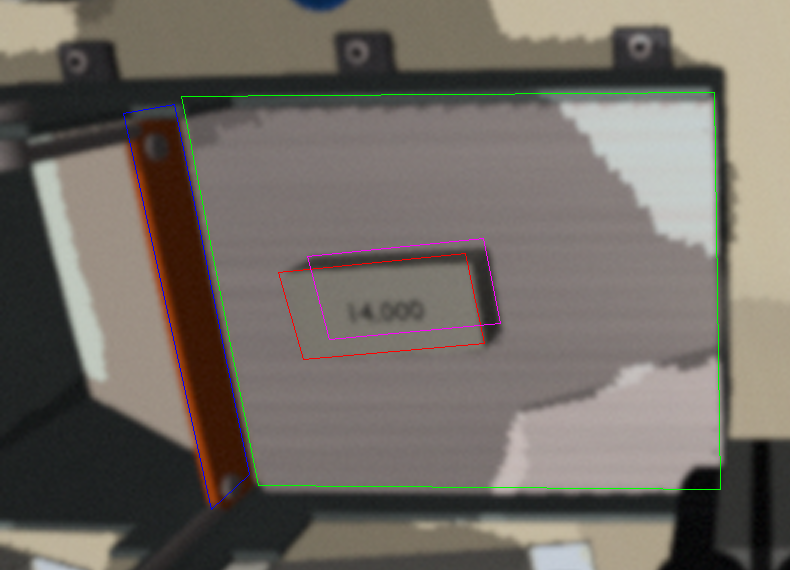

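The model agrees with the wrist view to about 1 mm. Next I move behind the block and go down in stages.

arm_command(
  moves=[
    [0.0123,0.012,-0.01,0,0,0,0],
    [0.0246,0.0241,-0.02,0,0,0,0],
    [0.0246,0.0241,-0.03,0,0,0,0],
    [0.0246,0.0241,-0.04,0,0,0,0],
    [0.0246,0.0241,-0.045,0,0,0,0],
    [0.0246,0.0241,-0.045,0,0,0,0],
    [0.0246,0.0241,-0.045,0,0,0,0],
  ],
)

```text
clock: 2.7
ee_pos: [0.6331, -0.1865, 0.1054]
tcp_rot: [-2.073, 0.29, 2.073]
force: [-0.2, -0.3, -0.0]
width: -0.0002
```

```bash
python3 look.py 2 scene top wrist
```

```text
2.7 [ 0.6331 -0.1865  0.1054] ydir -105.91 down [ 0. -0. -1.] [-0.24 -0.28 -0.04]
tcp local -0.11038246046730814 -0.005015785769200036
```

View pics/wrist2.png

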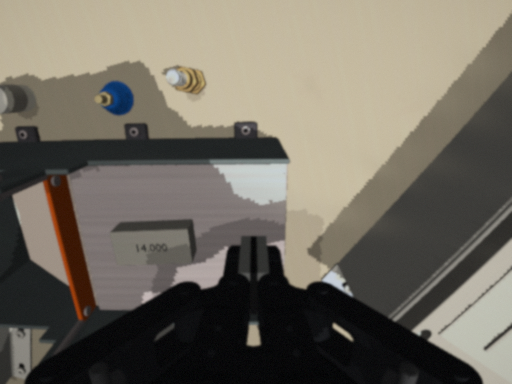

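View pics/scene2.png

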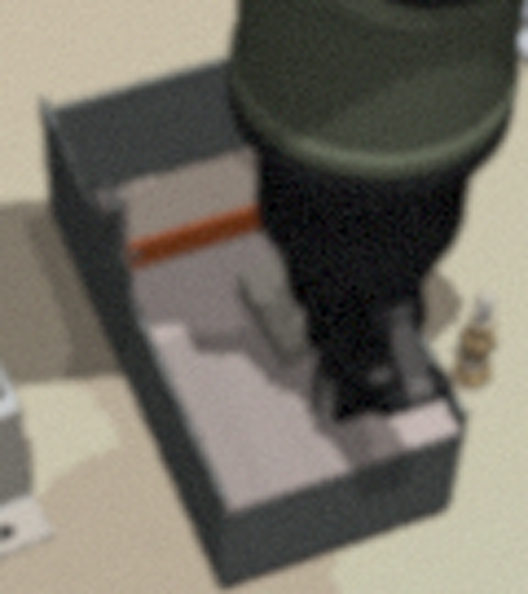

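Run:
```python
from h import *
c=pickle.load(open('c2.pkl','rb'))['wrist']
t=np.array([.6331,-.1865,.1054]);f=np.array([.275,.961,0]);l=np.array([-.961,.275,0])
for n in(.019,.032):
    print(n,proj(c,[t+a*f+b*l-[0,0,n] for a in(-.0145,.0145) for b in(-.011,.011)]).round(1).tolist())
crop(c,200,200,110,100,6,'pics/tip2.png')
```

```text
0.019 [[278.6, 229.3], [277.4, 264.2], [225.2, 229.2], [226.4, 264.1]]
0.032 [[276.8, 219.4], [275.8, 252.4], [227.3, 219.3], [228.3, 252.3]]
```

View pics/tip2.png

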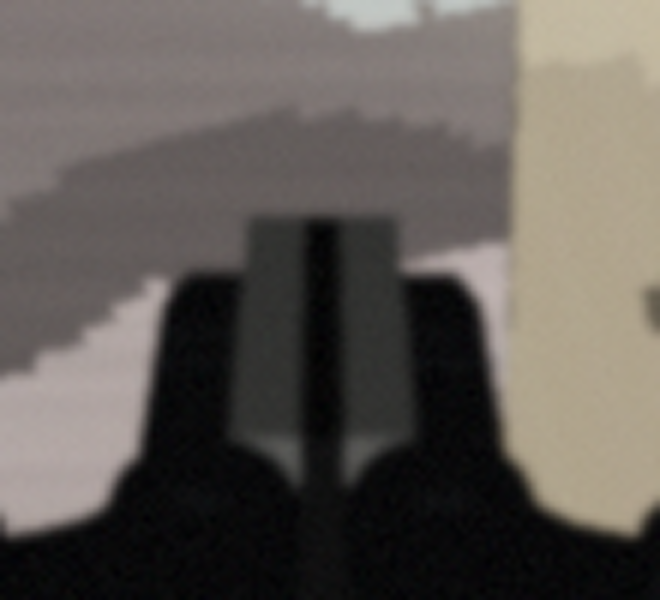

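arm_command(
  moves=[
    [0,0,-0.004,0,0,0,0],
    [0,0,-0.008,0,0,0,0],
    [0,0,-0.011,0,0,0,0],
    [0,0,-0.013,0,0,0,0],
    [0,0,-0.013,0,0,0,0],
  ],
)

```text
clock: 3.35
ee_pos: [0.6329, -0.1861, 0.0919]
tcp_rot: [-2.072, 0.289, 2.074]
force: [-0.1, 0.9, 0.6]
width: -0.0001
```

arm_command(
  moves=[
    [0.0014,0.005,0,0,0,0,0],
    [0.0028,0.01,0,0,0,0,0],
    [0.0042,0.015,0,0,0,0,0],
    [0.0056,0.02,0,0,0,0,0],
    [0.007,0.0245,0,0,0,0,0],
    [0.0084,0.0292,0,0,0,0,0],
    [0.0084,0.0292,0,0,0,0,0],
  ],
)

```text
clock: 4.05
ee_pos: [0.6418, -0.156, 0.0923]
tcp_rot: [-2.073, 0.288, 2.073]
force: [-0.4, 0.5, -0.2]
width: 0.0001
```

```bash
python3 look.py 3 scene wrist
```

```text
4.05 [ 0.6418 -0.156   0.0923] ydir -105.83 down [ 0.  0. -1.] [-0.39  0.55 -0.16]
tcp local -0.0786337599659568 -0.005012035785222798
```

View pics/wrist3.png

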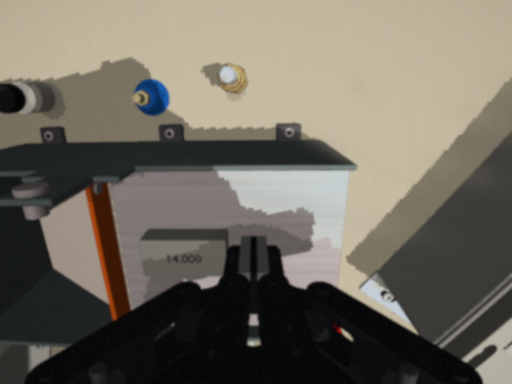

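View pics/scene3.png

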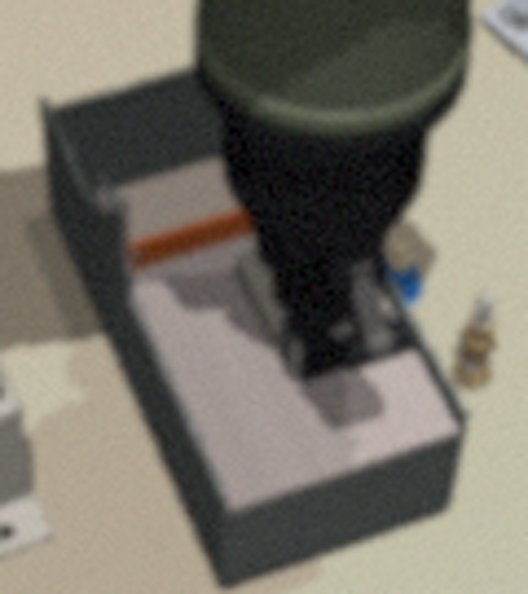

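The fingers now touch the block's rear, at wrist (228,250), and the block has squared up. I'll push it under the flap.

arm_command(
  moves=[
    [0.0011,0.0038,0,0,0,0,0],
    [0.0022,0.0077,0,0,0,0,0],
    [0.0033,0.0115,0,0,0,0,0],
    [0.0044,0.0154,0,0,0,0,0],
    [0.0055,0.0192,0,0,0,0,0],
    [0.0066,0.0231,0,0,0,0,0],
    [0.0077,0.0269,0,0,0,0,0],
    [0.0082,0.0288,0,0,0,0,0],
  ],
)

```text
clock: 4.95
ee_pos: [0.6499, -0.1276, 0.0923]
tcp_rot: [-2.073, 0.289, 2.073]
force: [-0.1, -0.6, 0.0]
width: -0.0
```

```bash
python3 look.py 4 scene wrist
python3 - <<'E'
from h import *
for k,uv in(('3',[[139,229],[228,229]]),):
    c=pickle.load(open(f'c{k}.pkl','rb'))['wrist']
    w=atz(c,uv,.084)[:,:2]-[.6586,-.079];print(w@np.array([[.275,-.961],[.961,.275]]))
E
```

```text
4.95 [ 0.6499 -0.1276  0.0923] ydir -105.86 down [ 0.  0. -1.] [-0.13 -0.6   0.04]
tcp local -0.04909115228082963 -0.004948099250102128
[[-0.02215569 -0.02105793]
 [-0.0672841  -0.02140255]]
```

View pics/wrist4.png

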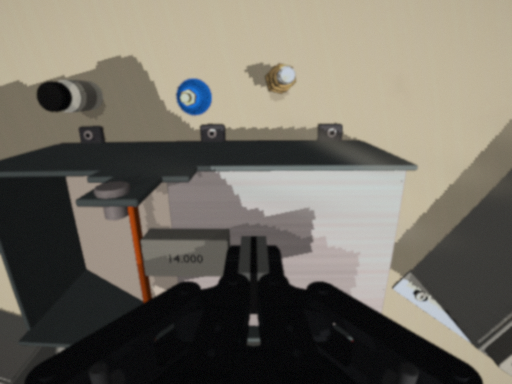

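View pics/scene4.png

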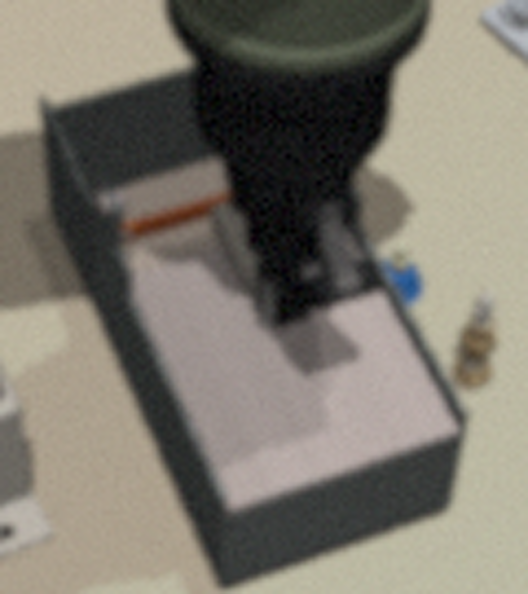

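arm_command(
  moves=[
    [0.0011,0.0038,0,0,0,0,0],
    [0.0022,0.0077,0,0,0,0,0],
    [0.0033,0.0115,0,0,0,0,0],
    [0.0044,0.0154,0,0,0,0,0],
    [0.0055,0.0192,0,0,0,0,0],
    [0.0066,0.0231,0,0,0,0,0],
    [0.0066,0.0231,0,0,0,0,0],
  ],
)

```text
clock: 5.75
ee_pos: [0.6566, -0.104, 0.0923]
tcp_rot: [-2.073, 0.288, 2.073]
force: [0.2, 0.2, -0.7]
width: 0.0002
```

```bash
python3 look.py 5 scene wrist
```

```text
5.75 [ 0.6566 -0.104   0.0923] ydir -105.83 down [ 0.     0.001 -1.   ] [ 0.18  0.18 -0.74]
tcp local -0.02455042525098873 -0.004916505757479721
```

View pics/wrist5.png

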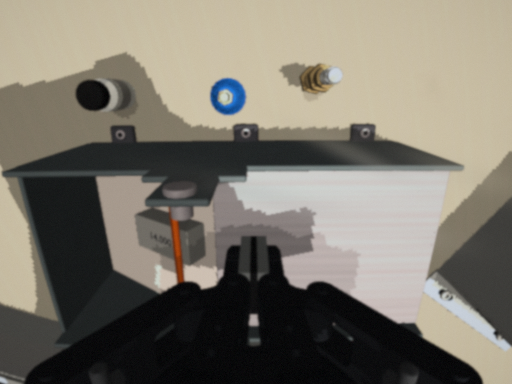

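View pics/scene5.png

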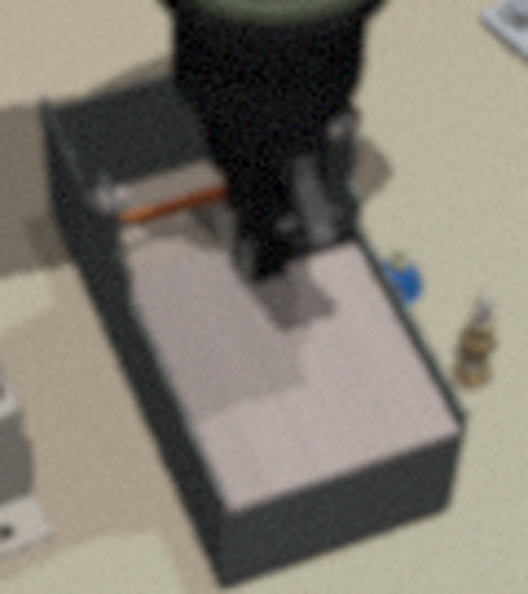

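```bash
python3 look.py 6 scene wrist
```

```text
5.85 [ 0.6562 -0.1046  0.0921] ydir -105.85 down [-0.  0. -1.] [ 0.52 -1.15 -0.11]
tcp local -0.02529072393263759 -0.004788616758576018
```

View pics/wrist6.png

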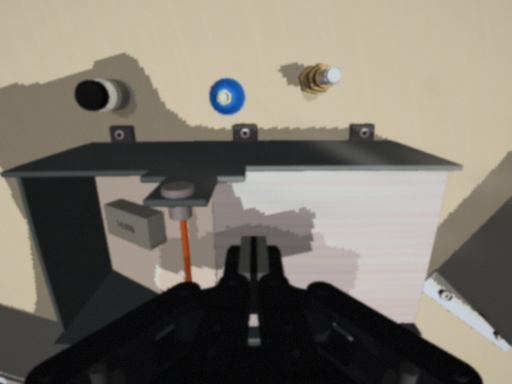

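The block at (135,222) is sliding down the ramp and the flap is swinging back. I'll draw the fingers out.

arm_command(
  moves=[
    [-0.0041,-0.0144,0,0,0,0,0],
    [-0.0082,-0.0288,0,0,0,0,0],
    [-0.0137,-0.048,0,0,0,0,0],
    [-0.0192,-0.0673,0,0,0,0,0],
    [-0.022,-0.077,0.01,0,0,0,0],
    [-0.0247,-0.0865,0.04,0,0,0,0],
    [-0.03,-0.1,0.08,0,0,0,0],
    [-0.03,-0.12,0.11,0,0,0,0],
    [-0.03,-0.12,0.13,0,0,0,0],
    [-0.03,-0.12,0.13,0,0,0,0],
  ],
)

```text
clock: 6.95
ee_pos: [0.6271, -0.2267, 0.2262]
tcp_rot: [-2.078, 0.292, 2.067]
force: [0.4, -0.2, -0.6]
width: 0.0001
```

```bash
python3 look.py 7 scene top wrist
```

```text
6.95 [ 0.6271 -0.2267  0.2262] ydir -105.98 down [ 0.005 -0.001 -1.   ] [ 0.43 -0.25 -0.59]
tcp local -0.15070147352609511 -0.01032274395093886
```

View pics/wrist7.png

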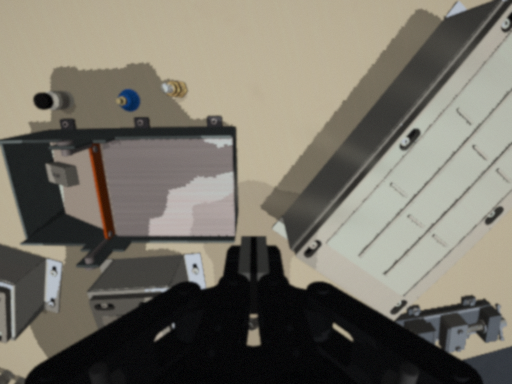

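View pics/scene7.png

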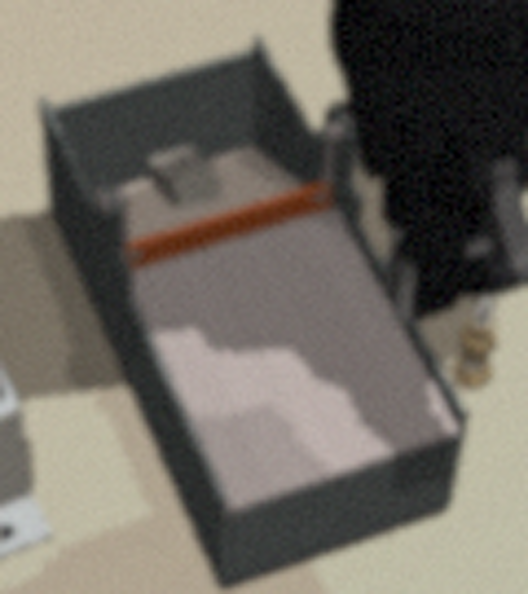

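View pics/top7.png

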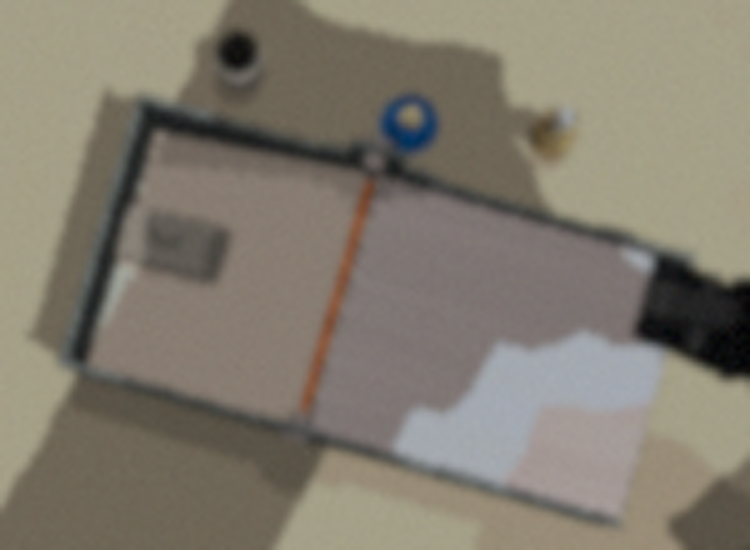

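The block lies on the ramp at top-crop (187,247) and the flap looks shut. I'll wait a second and check that nothing is still moving.

arm_command(
  moves=[
    [0,0,0.02,0,0,0,0],
    [0,0,0.02,0,0,0,0],
    [0,0,0.02,0,0,0,0],
    [0,0,0.02,0,0,0,0],
    [0,0,0.02,0,0,0,0],
    [0,0,0.02,0,0,0,0],
    [0,0,0.02,0,0,0,0],
    [0,0,0.02,0,0,0,0],
    [0,0,0.02,0,0,0,0],
    [0,0,0.02,0,0,0,0],
  ],
)

```text
clock: 8.1
ee_pos: [0.6263, -0.225, 0.2423]
tcp_rot: [-2.073, 0.289, 2.073]
force: [-0.7, -0.0, 1.3]
width: 0.0004
```

```bash
python3 look.py 8 scene top
python3 - <<'E'
from h import *
A=pickle.load(open('c7.pkl','rb'));B=pickle.load(open('c8.pkl','rb'))
for n,s in(('top',np.s_[140:215,212:275]),('scene',np.s_[150:205,222:285])):
    x=[cv2.GaussianBlur(q[n]['image'],(3,3),0)[s].astype(int) for q in(A,B)]
    print(n,abs(x[0]-x[1]).max(),abs(x[0]-x[1]).mean())
w=atz(B['top'],[[200+187/5,130+247/5]],.035)[:,:2]-[.6586,-.079];print(w@np.array([[.275,-.961],[.961,.275]]))
E
```

```text
8.1 [ 0.6263 -0.225   0.2423] ydir -105.88 down [ 0. -0. -1.] [-0.65 -0.04  1.31]
tcp local -0.14928218430184423 -0.009159942416860582
top 47 1.8872663139329806
scene 39 1.9225589225589226
[[ 0.06264332 -0.00452736]]
```

View pics/top8.png

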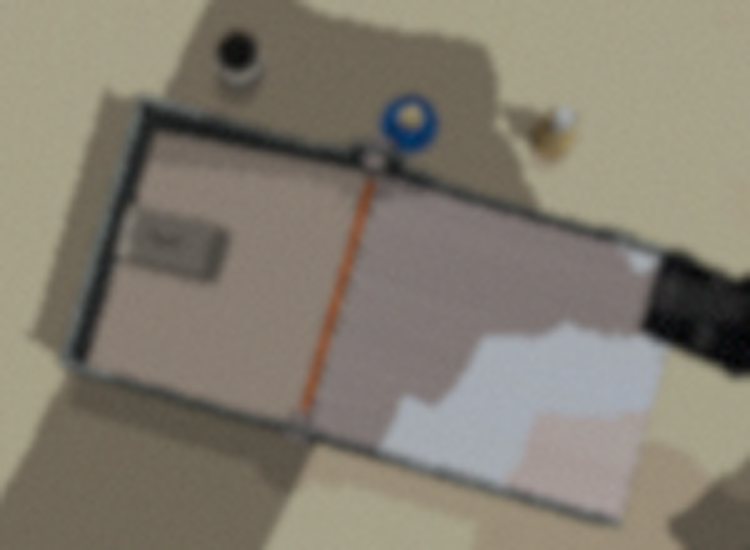

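```bash
python3 -c "
from rig import arm
print(arm.close_job())"
```

```text
the job is handed in; nothing more can be done
None
```

I posted the block through the chute and handed the job in at about 8.2 s of the 38 s allowed. No verdict was reported.

**What I did:** I shut the fingers, set them down on the deck behind the block with the jaws in line with the feed, and pushed it under the flap. It tipped over the edge and slid down the ramp by itself. The fingers only went in until their front was about 13 mm short of the shut flap. Then I drew them back along the deck and raised them clear.

**Last checks:**
- **Block:** its centre measured about 63 mm past the flap and 5 mm off the centre line. That assumes a height of 35 mm on the ramp, which I did not measure.
- **Flap:** it hangs in the same place as in the starting pictures, so it looks shut. I judged this by eye and did not measure the angle.
- **Forces and other items:** readings between moves stayed below about 2 N, with none taken during the rows. The vial, suction cup and nozzle stand where they were.
- **At rest:** the block's rear corner and the flap look the same in two top views about 1.1 s apart. An automatic comparison of those two pictures did show differences, which I put down to the gripper's moving shadow.

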